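# Turn over the inner leaf of an open hardware case

## Task

The two-tray hardware case lies open on the bench with its stiff hinged inner leaf covering the robot's right-hand tray, the one with the hex nuts. Uncover the nuts: with the fingertips push the leaf up by its tab, swing it right over the spine and press it down flat on the left-hand tray. Do not pinch or force the leaf or let it slam, keep the case where it lies, and leave the other things on the bench alone.

Things in the scene. Friction and masses are not known exactly. Their poses are not given: they have to be found in the camera images.
- case: Black plastic hardware case, about 1.8 kg, loose, lying open flat: two trays joined along a spine. 240 mm along the spine, 336 mm across, rims 45 mm high. Origin: centre of its underside, on the bench. x: along the spine, away from the robot (turned up to 0.4 rad); y: across, to the left-hand tray; z up. Compartments end 137 mm from the spine, latch blocks beyond them at 168 mm.
- spine (a point): middle of the leaf's hinge line, 47 mm above the bench; its axes are those of the case
- right_recess (a point): the finger recess under the tab: the gap between the right-hand tray's two solid latch blocks (45 mm high), 110 mm wide along the spine, 31 mm deep (137 to 168 mm from the spine), open to the outside and down to the bench. The point is its middle, at bench level; axes as the case's
- left_recess (a point): the same recess in the left-hand tray, over which the tab comes to lie; its middle at bench level, axes as the case's. In it a folded-down carry handle (11 mm bar along the spine's direction) lies 15 to 26 mm above the bench, clear of the tab
- leaf (a joint): angle of the inner leaf about the spine (rad): 0 flat on the right-hand tray (-y), 1.57 upright, 3.14 flat on the left-hand tray (+y). It starts at 0 to 0.25. The hinge is stiff (0.2 N m): the leaf stays at any angle where it is left, does not fall, and takes 0.5 to 2.5 N at the tab to move
- tab (a point): middle of the outer edge of the leaf's tab, 168 mm from the hinge line. Leaf: flat grey ribbed plastic panel, 4 mm thick, 0.14 kg, 234 mm along the spine, reaching 137 mm out; the tab, 70 mm wide, at the middle of its free edge reaches on to 168 mm over the recess, 45 mm above the bench when flat. Axes: the leaf's; y lies in the leaf and points from the tab to the hinge line
- ratchet: bystander: chrome socket wrench, 205 mm long, 36 mm across and 27 mm high at its head, lying beside the case on its left, along it, about 0.23 m from the spine; origin at its middle, on the bench; x along it
- hammer: bystander: hammer with blue rubber grip, 272 mm long, head 115 mm across, 32 mm high, lying to the right of the case, about 0.31 m or more from the spine; origin near the middle of its length, on the bench; x along it towards the head
- jar: bystander: glass jar of hex nuts with steel lid, 74 mm across, 106 mm high, standing beyond the far end of the case; origin at its base
- tape: bystander: tape measure, 40 x 75 mm, 66 mm high, standing beyond the far end of the case; origin at its base
- screwdriver: bystander: screwdriver with black handle, 210 mm long, 26 mm high, lying to the left of the socket wrench; origin at its middle, on the bench; x along it

How it is judged (in metres and radians):
At the end, for the whole second after the job is handed in: The leaf lies flat on the left-hand tray (joint above 3.08 rad, so its tab is within about 10 mm of fully down) and at rest, and the case is at rest within 20 mm of where it was (value of joint leaf above 3.08 rad and velocity of joint leaf below 0.05 rad/s and linear speed of case below 0.01 m/s and distance of case from where it was at the start of the episode below 0.02 m); the robot touches nothing.
It fails at once if the case is lifted, dragged or shoved by more than 20 mm (distance of case from where it was at the start of the episode above 0.02 m).
It fails at once if the leaf is pinched or forced: more than 15 N between fingers and leaf while it is swinging (value of joint leaf between 0.3 and 2.9 rad and contact force between the fingers and leaf above 15 N).
It fails at once if the leaf is flung or slammed: it turns faster than 4 rad/s (velocity of joint leaf above 4 rad/s).
It fails at once if the leaf is moved with the arm or the gripper's body, not the fingers (contact force between the arm and leaf above 3 N).
It fails at once if a bystander is moved by more than 20 mm (distance of any of ratchet, hammer, jar, tape, screwdriver from where it was at the start of the episode above 0.02 m).
It also fails if it takes over 48 s, if anything falls off the work surface, if the arm or the gripper's body presses on something with over 40 N, if the wrist force passes 120 N, or if a joint passes its speed limit or range.

## Robot

A 6-joint arm with a two-finger parallel gripper is mounted at the origin on the work surface. World frame = base frame: x ahead of the robot, y to its left, z up, the work surface at z = 0. Lengths are in mm, angles in rad, forces in N, time in s.
With the tool pointing down it reaches from about 350 to 875 mm from the base axis. Payload 4.2 kg.
Tool frame: the origin (TCP) lies between the finger pads; the fingertips stand 11 mm ahead of it and the grasp point (between the pads) lies 8 mm behind it; z points along the fingers, y is the direction in which the jaws open and shut (so a half turn about z gives the same grasp; the last joint's range is limited). The gripper opens to 85 mm and grips with 20 to 120 N. Pads are 22 mm wide; open, the fingers measure 114 mm over their backs; the gripper's body (76 mm by 85 mm) begins 54 mm behind the grasp point. The pads swing forward as they close: fully open they stand 13 mm farther back than shut.
Start: joints at [-0.932, 0.385, 0.008, 0, -1.194, -0.259], TCP at [231.723, -580.434, 242.312] pointing down, gripper open.
Joint ranges: [-3.14, 3.14], [-1.21, 2.06], [-1.07, 1.41], [-3.16, 2.05], [-2.99, -0.16], [-3.1, 3.1]. Speed limits (rad/s): [2.79, 2.79, 3.14, 3.14, 3.14, 3.14].

## Interface

Orientations are given as a unit quaternion [x, y, z, w].
In Python, from bench import * gives the robot as it stands.
- The arm moves only by the tool servo_tool, never from a script. Its argument "rows" is a list of rows, each a list of 7 numbers: the opening, from 0 (shut) to 1 (fully open), then the shift along the tool's x, y, z in cm, then the turn, a rotation vector about the tool's x, y, z in degrees. A call has 1 to 12 rows; each row shifts and turns the commanded pose from where the row before left it, along the tool's axes as they then stand; what a row does not reach is not made up. A row lasts 1/10 s, in which the tool goes at most 50 mm and 8.59 degrees, less where a joint would pass 70% of its speed; a pose out of reach is approached as far as the arm can. A call is refused whole if a number of a shift passes 5 or a number of a turn 8.59, either way. A call with a gripper value outside its range is refused whole. The fingers move at their own pace and stop on an object; the grip force is fixed at half the most. Time passes only in rows, so rows that do not move let the fingers close. It gives the time, the measured TCP pose, the force and the opening at its end, in the units of the state.
- read_state(): the state, without advancing time (a new reading comes with each control period).
- get_image(name): name is "scene" or "side" or "wrist"; returns a dict with "image" (384x512x3 uint8, red, green, blue), "mtx" (3x3 intrinsics, pixels), "extrinsics" (4x4, takes a point from camera to world coordinates). Camera axes: x right, y up, looking along -z (the intrinsics and any distortion apply to the point x, -y, -z); pixel columns grow to the right and rows downward; lengths in mm; the calibration is good to about 2 mm. A picture is of the moment at which its call begins. There is no depth.
- job_done(): hands the job in, once; it reports no verdict.
The state is a dict: "clock": time; "joints": joint angles; "joint_vel": joint speeds; "joint_efforts": joint torques, N m; "position": TCP position; "ee_rot": TCP orientation; "contact_force": force on the tool from outside, world axes, zero at the start; "wrist_torque": the same for the moment, N m; "gripper_width": finger opening in mm.
Only numpy, scipy, OpenCV 4.12 (cv2) and the standard library are available. Lean on these libraries where they do the work, as an engineer would, in place of code of your own. Each camera call takes 0.05 s, during which the arm holds its last target. There are 200 camera calls.

## Working session

There is one attempt and no reset: what is moved stays moved. The work goes in short steps, Python scripts to look and compute and a tool call to move; the robot and the scene stay as the last step left them, time stands still between calls to the robot, and variables do not carry over. Pictures are saved under pics/ and viewed, about 8 in all and at most 12, crops included, and the job is handed in when it is done.

Besides the shell and the picture viewer there is one more tool, called after ">>>" as a command line: name --pt "numbers of a row" for each row, then --argument value for the rest. servo_tool: Moves the arm, as the interface text tells. Its arguments: {"type":"object","properties":{"rows":{"type":"array","items":{"type":"array","items":{"type":"number"}}}},"required":["rows"]}

```bash
mkdir -p pics
python3 - <<'E'
from bench import *
import cv2,numpy as np
print(read_state())
for n in("scene","side"):
    d=get_image(n); cv2.imwrite(f"pics/{n}0.png",d["image"][:,:,::-1]); np.savez(f"{n}0.npz",**d); print(d["mtx"],d["extrinsics"],d.keys())
a=cv2.imread("pics/scene0.png");b=cv2.imread("pics/side0.png")
cv2.imwrite("pics/s0.png",cv2.resize(a,(800,600),interpolation=2));cv2.imwrite("pics/d0.png",cv2.resize(b,(800,600),interpolation=2))
E
```

```text
{'clock': 0.0, 'joints': array([-9.32405251e-01,  3.85578269e-01,  6.57951455e-03, -4.98208249e-04,
       -1.19400145e+00, -2.58592630e-01]), 'joint_vel': array([ 1.47304632e-03, -2.71722497e-04,  1.23726743e-03, -7.65300015e-04,
        9.59129104e-04, -9.11195732e-05]), 'joint_efforts': array([-9.07180638e-04, -3.92291415e+01,  1.88404083e+01,  4.18636858e+00,
       -4.64248602e-03,  2.28727288e-05]), 'position': array([ 231.50307563, -579.92043174,  241.19045165]), 'ee_rot': array([-1.88669551e-01,  9.82039985e-01,  1.09335148e-03, -2.69178036e-04]), 'contact_force': array([ 0.01202139, -0.00930767, -0.23218333]), 'wrist_torque': array([0.01658491, 0.02282711, 0.02985534]), 'gripper_width': 85.53695667569774}
[[484.10556524   0.         259.19522677]
 [  0.         484.10556524 190.20403235]
 [  0.           0.           1.        ]] [[-8.78880782e-01 -3.67526002e-01  3.04126961e-01  9.41775584e+02]
 [ 4.76873277e-01 -6.93803581e-01  5.39655879e-01  6.62021600e+02]
 [ 1.26668065e-02  6.19323202e-01  7.85033963e-01  9.97251278e+02]
 [ 0.00000000e+00  0.00000000e+00  0.00000000e+00  1.00000000e+00]] dict_keys(['image', 'mtx', 'extrinsics'])
[[486.26156364   0.         255.12084348]
 [  0.         486.26156364 198.82318468]
 [  0.           0.           1.        ]] [[-9.47918202e-01  1.77218413e-01 -2.64659624e-01  2.50810287e+02]
 [-3.18464507e-01 -5.41959560e-01  7.77727583e-01  9.73126286e+02]
 [-5.60716558e-03  8.21506829e-01  5.70171106e-01  7.70449537e+02]
 [ 0.00000000e+00  0.00000000e+00  0.00000000e+00  1.00000000e+00]] dict_keys(['image', 'mtx', 'extrinsics'])
```

View pics/s0.png

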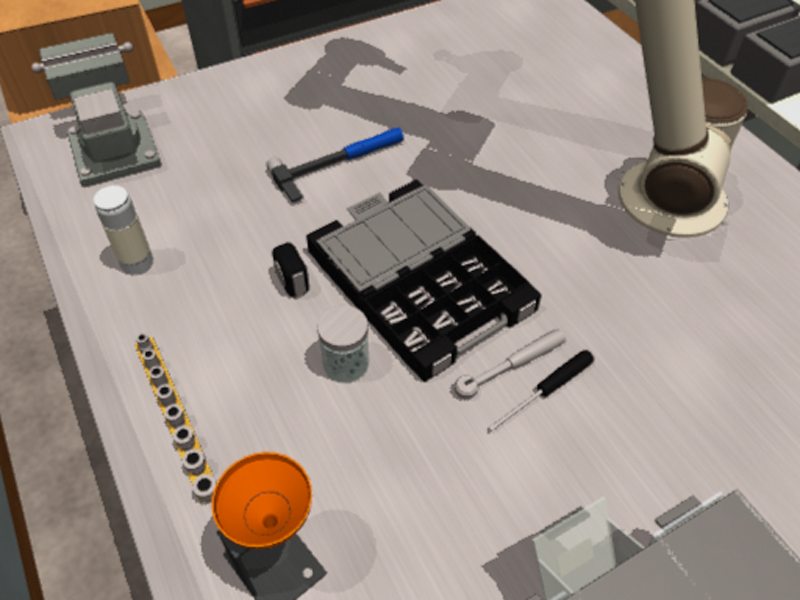

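View pics/d0.png

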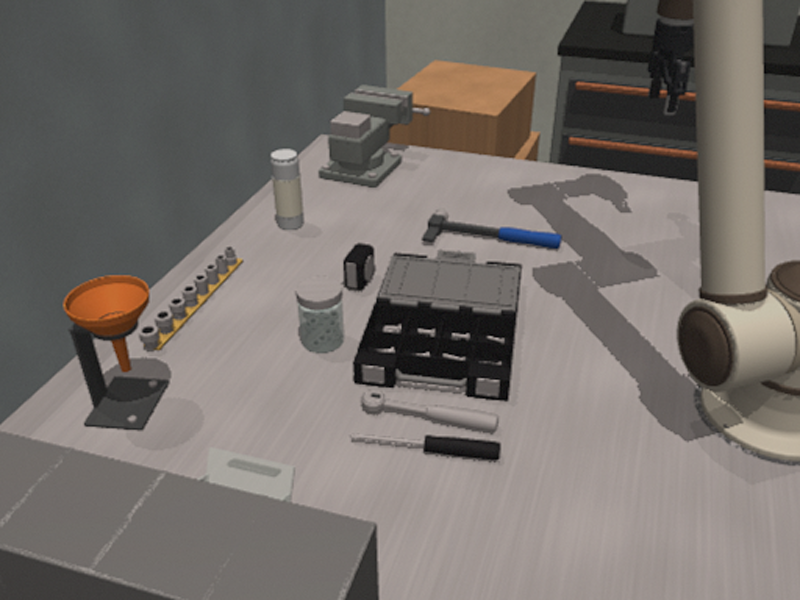

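The case is in mid-bench, with the leaf on the hammer side and raised a little. In the 800-pixel views the tab is near (370,205) in scene and (455,257) in side. I'll enlarge both to pick points for a fit.

Run:
```python
import cv2
a=cv2.imread("pics/scene0.png");b=cv2.imread("pics/side0.png")
cv2.imwrite("pics/s1.png",cv2.resize(a[110:250,190:350],(800,700)[:2],interpolation=cv2.INTER_CUBIC)[:600] if 0 else cv2.resize(a[110:246,188:352],(720,597),interpolation=cv2.INTER_CUBIC))
cv2.imwrite("pics/d1.png",cv2.resize(b[150:260,220:340],(654,600),interpolation=cv2.INTER_CUBIC))
```

```text
(no output)
```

View pics/s1.png

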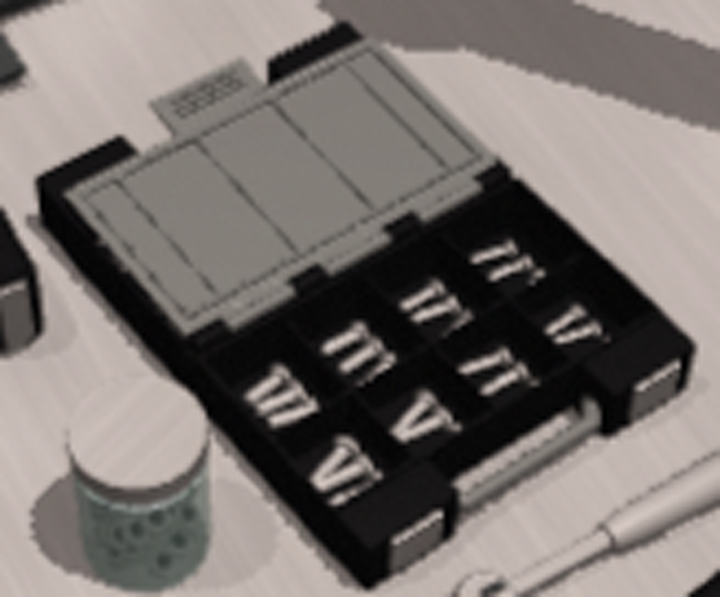

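View pics/d1.png

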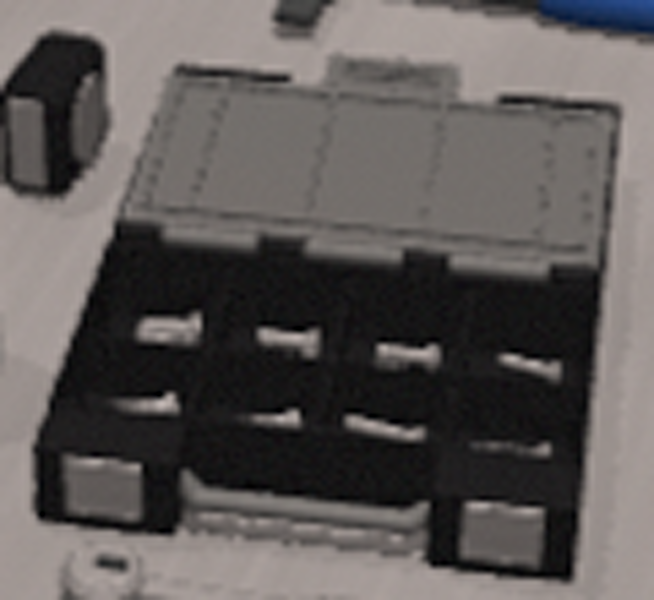

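```bash
cat > h.py <<'E'
import numpy as np
from scipy.optimize import least_squares
def proj(P,K,E):
    p=(np.asarray(P,float)-E[:3,3])@E[:3,:3]
    return np.c_[K[0,0]*p[:,0]/-p[:,2]+K[0,2], K[1,1]*-p[:,1]/-p[:,2]+K[1,2]]
def c2w(q,P):
    c,s=np.cos(q[2]),np.sin(q[2]); P=np.asarray(P,float)
    return np.c_[q[0]+c*P[:,0]-s*P[:,1], q[1]+s*P[:,0]+c*P[:,1], P[:,2]]
def leaf(a,x,r,t=2): # t offset toward top face when a=0
    return [x,-r*np.cos(a)+t*-np.sin(a)*-1*-1, 47+r*np.sin(a)+t*np.cos(a)]
E
cat > fit.py <<'E'
from h import *
S,D=[dict(np.load(n+"0.npz")) for n in("scene","side")]
cs={(120,168,45):(365,546),(120,168,0):(368,588),(-120,168,45):(692,350),(-120,168,0):(690,385),(120,-168,45):(40,183),(-120,-168,45):(345,22),(55,-168,45):(122,137),(-55,-168,45):(268,65)}
cd={(120,168,45):(38,450),(120,168,0):(40,520),(-120,168,0):(572,577),(-120,-168,45):(620,103),(120,-168,45):(178,66)}
ls={(117,137):(65,190),(-117,137):(372,40),(35,168):(150,102),(-35,168):(245,57)}
ld={(35,168):(330,60),(-35,168):(460,67),(117,137):(172,78)}
fs=lambda v:np.array(v)/4.39+[188,110]; fd=lambda v:np.array(v)/5.45+[220,150]
def res(q,full=False):
    r=[]
    for C,L,f,cm in((cs,ls,fs,S),(cd,ld,fd,D)):
        P=np.r_[c2w(q,list(C)),c2w(q,[leaf(q[3],*k,0) for k in L])]
        r.append(proj(P,cm["mtx"],cm["extrinsics"])-f(list(C.values())+list(L.values())))
    r=np.vstack(r); return r if full else r.ravel()
o=least_squares(res,[500,0,0,.1],x_scale=[10,10,.1,.1],loss="soft_l1")
print(o.x); print(res(o.x,True).round(1).tolist())
q=o.x
print(c2w(q,[leaf(q[3],0,168,0),[0,-152,0],[0,0,47],[0,152,0]]).round(1))
E
python3 fit.py
```

```text
[ 5.14457673e+02 -4.49559135e+01  1.42472577e-01  5.67737009e-02]
[[1.0, 0.5], [-0.3, 1.1], [1.9, -2.2], [-0.4, 0.7], [-1.5, -2.2], [0.4, -1.6], [0.1, -1.9], [-0.4, -2.1], [-0.2, 0.2], [0.2, -1.6], [-0.3, 0.0], [-1.0, -0.3], [-1.3, -0.1], [-0.9, 1.5], [0.7, 2.6], [0.5, 0.2], [-0.7, -0.3], [0.2, -0.0], [0.4, 0.8], [-0.6, 0.1]]
[[ 538.3 -211.    56.5]
 [ 536.  -195.4    0. ]
 [ 514.5  -45.    47. ]
 [ 492.9  105.5    0. ]]
```

```bash
cat > plan.py <<'E'
import sys,json
from h import *
from scipy.spatial.transform import Rotation as R, Slerp
from bench import *
Q=[514.5,-45.0,0.1425]
def pose(y,z,phi,x=0):  # tip in case frame, tilt deg
    p=np.radians(phi); X=[0,-np.cos(p),-np.sin(p)];Y=[-1,0,0];Z=[0,np.sin(p),-np.cos(p)]
    M=R.from_euler('z',Q[2]).as_matrix()@np.array([X,Y,Z]).T
    tip=c2w(Q,[[x,y,z]])[0]
    return tip-11*M[:,2],R.from_matrix(M)
def rows(wps):  # wps: (y,z,phi,n[,x])
    s=read_state(); p,r=s["position"],R.from_quat(s["ee_rot"]); out=[]
    for w in wps:
        tp,tr=pose(*w[:3],*w[4:]); n=w[3]; p0,sl=p,Slerp([0,1],R.concatenate([r,tr]))
        for k in range(1,n+1):
            np_=p0+(tp-p0)*k/n; nr=sl(k/n)
            d=np.r_[r.inv().apply(np_-p)/10,(r.inv()*nr).as_rotvec(degrees=True)]
            out.append([0]+d.round(2).tolist()); p,r=np_,nr
    return out
def where():
    s=read_state(); M=R.from_quat(s["ee_rot"]).as_matrix(); t=s["position"]+11*M[:,2]-[Q[0],Q[1],0]
    t=R.from_euler('z',-Q[2]).apply(t); z=R.from_euler('z',-Q[2]).apply(M[:,2])
    print("t",round(s["clock"],2),"tip",t.round(1),"phi",np.degrees(np.arctan2(z[1],-z[2])).round(1),"zx",z[0].round(3),"F",s["contact_force"].round(1),"J",s["joints"].round(2),"w",round(s["gripper_width"]))
if __name__=="__main__":
    where()
    for r in rows(json.loads(sys.argv[1])) if len(sys.argv)>1 else []: print(str(r).replace(" ","")+",")
E
python3 plan.py '[[-230,150,45,12]]'
```

```text
t 0.1 tip [-356.1 -489.4  230.3] phi 0.1 zx -0.001 F [ 0.1 -0.4  0.9] J [-0.93  0.39  0.01 -0.   -1.19 -0.26] w 85
[0,-3.38,1.34,0.7,-2.48,-3.16,-6.02],
[0,-3.45,0.94,0.94,-2.48,-3.16,-6.02],
[0,-3.47,0.54,1.16,-2.48,-3.16,-6.02],
[0,-3.44,0.12,1.37,-2.48,-3.16,-6.02],
[0,-3.35,-0.3,1.55,-2.48,-3.16,-6.02],
[0,-3.2,-0.72,1.71,-2.48,-3.16,-6.02],
[0,-3.01,-1.12,1.84,-2.48,-3.16,-6.02],
[0,-2.77,-1.51,1.94,-2.48,-3.16,-6.02],
[0,-2.48,-1.87,2.01,-2.48,-3.16,-6.02],
[0,-2.15,-2.2,2.05,-2.48,-3.16,-6.02],
[0,-1.79,-2.5,2.06,-2.48,-3.16,-6.02],
[0,-1.4,-2.75,2.03,-2.48,-3.16,-6.02],
```

>>> servo_tool --pt "0 -3.4 1.3 0.7 -2.5 -3.2 -6.0" --pt "0 -3.4 0.9 0.9 -2.5 -3.2 -6.0" --pt "0 -3.5 0.5 1.2 -2.5 -3.2 -6.0" --pt "0 -3.4 0.1 1.4 -2.5 -3.2 -6.0" --pt "0 -3.4 -0.3 1.6 -2.5 -3.2 -6.0" --pt "0 -3.2 -0.7 1.7 -2.5 -3.2 -6.0" --pt "0 -3.0 -1.1 1.8 -2.5 -3.2 -6.0" --pt "0 -2.8 -1.5 1.9 -2.5 -3.2 -6.0" --pt "0 -2.5 -1.9 2.0 -2.5 -3.2 -6.0" --pt "0 -2.1 -2.2 2.0 -2.5 -3.2 -6.0" --pt "0 -1.8 -2.5 2.0 -2.5 -3.2 -6.0" --pt "0 0 0 0 0 0 0"

```text
clock: 1.3
position: [525.8, -304.3, 163.9]
ee_rot: [0.667, -0.652, -0.274, -0.237]
contact_force: [0.8, -0.3, -0.6]
gripper_width: 0.1
```

```bash
python3 plan.py '[[-205,100,45,3],[-192,24,45,4]]'
```

```text
t 1.3 tip [ -25.3 -250.9  155.7] phi 42.4 zx 0.039 F [ 0.8 -0.3 -0.6] J [-0.56  0.68  0.34 -0.58 -1.7   0.65] w 0
[0,0.06,-0.77,2.44,-0.79,-0.83,-1.99],
[0,0.12,-0.8,2.42,-0.79,-0.83,-1.99],
[0,0.18,-0.83,2.41,-0.79,-0.83,-1.99],
[0,1.11,0.0,1.57,0.0,0.0,0.0],
[0,1.11,-0.0,1.57,0.0,0.0,0.0],
[0,1.11,0.0,1.57,0.0,0.0,0.0],
[0,1.11,0.0,1.57,0.0,-0.0,-0.0],
```

>>> servo_tool --pt "0 0.1 -0.8 2.4 -0.8 -0.8 -2.0" --pt "0 0.1 -0.8 2.4 -0.8 -0.8 -2.0" --pt "0 0.2 -0.8 2.4 -0.8 -0.8 -2.0" --pt "0 1.1 0 1.6 0 0 0" --pt "0 1.1 0 1.6 0 0 0" --pt "0 1.1 0 1.5 0 0 0" --pt "0 1.1 0 1.5 0 0 0" --pt "0 0 0 0 0 0 0"

```text
clock: 2.1
position: [539.5, -247.2, 33.6]
ee_rot: [0.697, -0.608, -0.288, -0.249]
contact_force: [0.2, -0.1, 0.3]
gripper_width: -0.2
```

```bash
python3 plan.py '[[-153,22,45,4]]'
python3 - <<'E'
from bench import *
import cv2,numpy as np
a=get_image("side")["image"][:,:,::-1]; b=get_image("scene")["image"][:,:,::-1]; c=get_image("wrist")["image"][:,:,::-1]
f=lambda i:cv2.resize(i,(400,400),interpolation=cv2.INTER_CUBIC)
cv2.imwrite("pics/p1.png",np.hstack([f(a[100:240,215:355]),f(b[90:230,180:320])]))
E
```

```text
t 2.1 tip [  -3.9 -195.9   25.8] phi 44.8 zx 0.001 F [ 0.2 -0.1  0.3] J [-0.48  0.82  0.22 -0.61 -1.52  0.83] w 0
[0,-0.7,-0.09,0.82,-0.02,-0.05,-0.07],
[0,-0.69,-0.1,0.82,-0.02,-0.05,-0.07],
[0,-0.69,-0.1,0.82,-0.02,-0.05,-0.07],
[0,-0.69,-0.1,0.83,-0.02,-0.05,-0.07],
```

View pics/p1.png

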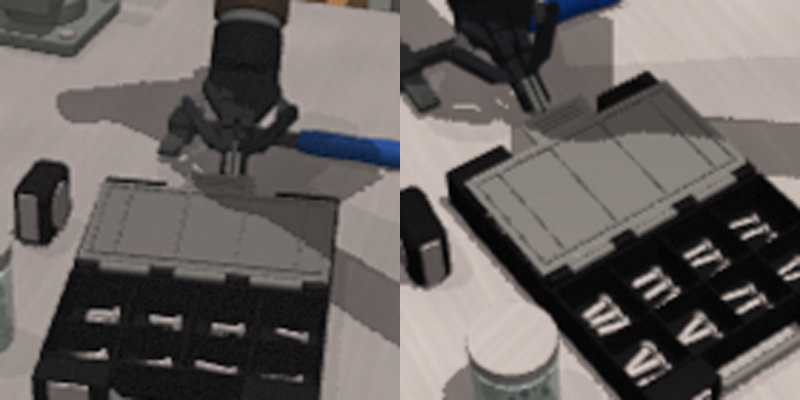

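The fingertips are just outside the tab and lined up with it: tips near (232,172) and tab near (225,183) in the left panel. The hammer is clear behind, so I'll slide under the tab.

>>> servo_tool --pt "0 -0.7 -0.1 0.8 0 0 0" --pt "0 -0.7 -0.1 0.8 0 0 0" --pt "0 -0.7 -0.1 0.8 0 0 0" --pt "0 -0.7 -0.1 0.8 0 0 0" --pt "0 0 0 0 0 0 0"

```text
clock: 2.75
position: [539.5, -204.7, 33.6]
ee_rot: [0.699, -0.607, -0.285, -0.249]
contact_force: [0.7, 0.2, -1.7]
gripper_width: 0.3
```

```bash
cat > swing.py <<'E'
from plan import *
# tip waypoints pushing the leaf's underside: corner at radius r, leaf angle a
def tipfor(a,phi,r=152):
    a,p=np.radians([a,phi])
    d=np.array([-np.cos(a),np.sin(a)]); n=np.array([-np.sin(a),-np.cos(a)]) # outward, underside normal
    beta=np.pi/2-p
    hinge=np.array([0,47.]); 
    if a<beta: # edge of tab rides on the finger face
        e=hinge+168*d+2*n; c=e-20*np.array([-np.sin(p),np.cos(p)])
    else: c=hinge+r*d+2*n
    return c-11*np.array([np.cos(p),np.sin(p)])
if __name__=="__main__":
    where(); w=[]
    for arg in sys.argv[1:]:
        a,p,n=map(float,arg.split(",")[:3]); t=tipfor(a,p); print(a,p,t.round(1)); w.append([*t,p,int(n)])
    for r in rows(w): print(str([round(v,1) for v in r]).replace(" ","")+",")
E
python3 swing.py 15,45,4 30,42,4 45,38,4
```

```text
t 2.75 tip [   2.1 -153.9   25.8] phi 44.5 zx 0.004 F [ 0.7  0.2 -1.7] J [-0.43  0.78  0.16 -0.64 -1.46  0.82] w 0
15.0 45.0 [-156.4   66.6]
30.0 42.0 [-141.3  107. ]
45.0 38.0 [-116.6  141.8]
[0,-0.7,0.1,-0.8,-0.1,-0.1,-0.0],
[0,-0.7,0.1,-0.8,-0.1,-0.1,-0.0],
[0,-0.7,0.1,-0.8,-0.1,-0.1,-0.0],
[0,-0.7,0.1,-0.8,-0.1,-0.1,-0.0],
[0,-1.0,-0.0,-0.5,0.0,0.8,0.0],
[0,-1.0,0.0,-0.5,0.0,0.8,-0.0],
[0,-1.0,-0.0,-0.5,0.0,0.8,0.0],
[0,-1.0,-0.0,-0.5,-0.0,0.8,-0.0],
[0,-1.1,-0.0,-0.2,0.0,1.0,-0.0],
[0,-1.1,-0.0,-0.2,0.0,1.0,0.0],
[0,-1.1,-0.0,-0.3,-0.0,1.0,-0.0],
[0,-1.1,-0.0,-0.3,-0.0,1.0,0.0],
```

>>> servo_tool --pt "0 -0.7 0.1 -0.8 0 0 0" --pt "0 -0.7 0.1 -0.8 0 0 0" --pt "0 -0.7 0.1 -0.8 0 0 0" --pt "0 -0.7 0.1 -0.8 0 0 0" --pt "0 -1.0 0 -0.5 0 0.8 0" --pt "0 -1.0 0 -0.5 0 0.8 0" --pt "0 -1.0 0 -0.5 0 0.8 0" --pt "0 -1.0 0 -0.5 0 0.8 0" --pt "0 0 0 0 0 0 0"

```text
clock: 3.65
position: [533.7, -192.1, 120.3]
ee_rot: [0.707, -0.613, -0.265, -0.233]
contact_force: [-0.2, 0.2, 0.2]
gripper_width: 0.2
```

```bash
python3 swing.py 45,38,4 60,33,4 75,28,4
python3 - <<'E'
from bench import *
import cv2,numpy as np
a=get_image("side")["image"][:,:,::-1]; b=get_image("scene")["image"][:,:,::-1]
f=lambda i:cv2.resize(i,(400,400),interpolation=cv2.INTER_CUBIC)
cv2.imwrite("pics/p2.png",np.hstack([f(a[90:250,205:365]),f(b[80:240,180:340])]))
E
```

```text
t 3.65 tip [  -1.8 -141.1  112. ] phi 41.3 zx 0.005 F [-0.2  0.2  0.2] J [-0.4   0.63  0.14 -0.6  -1.51  0.72] w 0
45.0 38.0 [-116.6  141.8]
60.0 33.0 [-87.  171.6]
75.0 28.0 [-51.  188.1]
[0,-1.0,-0.1,-0.1,-0.1,0.8,0.0],
[0,-1.0,-0.1,-0.2,-0.1,0.8,0.0],
[0,-1.0,-0.1,-0.2,-0.1,0.8,0.0],
[0,-1.0,-0.1,-0.2,-0.1,0.8,0.0],
[0,-1.1,-0.0,-0.1,0.0,1.2,0.0],
[0,-1.1,0.0,-0.1,-0.0,1.2,-0.0],
[0,-1.1,0.0,-0.2,0.0,1.2,0.0],
[0,-1.1,-0.0,-0.2,0.0,1.2,0.0],
[0,-1.0,0.0,0.1,0.0,1.2,0.0],
[0,-1.0,0.0,0.1,-0.0,1.2,-0.0],
[0,-1.0,0.0,0.1,-0.0,1.2,0.0],
[0,-1.0,0.0,0.1,0.0,1.2,0.0],
```

View pics/p2.png

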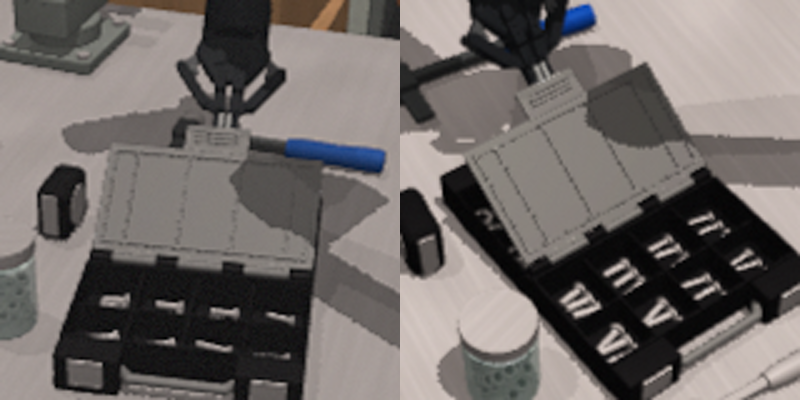

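The leaf is up about 30°, with the fingers behind the tab near (230,130) in the left panel. I'll keep swinging it.

>>> servo_tool --pt "0 -1.0 -0.1 -0.1 0 0.8 0" --pt "0 -1.0 -0.1 -0.2 0 0.8 0" --pt "0 -1.0 -0.1 -0.2 0 0.8 0" --pt "0 -1.0 -0.1 -0.2 0 0.8 0" --pt "0 -1.1 0 -0.1 0 1.2 0" --pt "0 -1.1 0 -0.1 0 1.2 0" --pt "0 -1.1 0 -0.2 0 1.2 0" --pt "0 -1.1 0 -0.2 0 1.2 0" --pt "0 -1.0 0 0.1 0 1.2 0" --pt "0 -1.0 0 0.1 0 1.2 0" --pt "0 -1.0 0 0.1 0 1.2 0" --pt "0 -1.0 0 0.1 0 1.2 0"

```text
clock: 4.95
position: [524.0, -98.9, 197.6]
ee_rot: [0.731, -0.636, -0.185, -0.162]
contact_force: [0.1, -1.1, -1.4]
gripper_width: -0.0
```

```bash
python3 swing.py 90,20,4 105,12,4 120,5,4
```

```text
t 4.95 tip [  1.8 -49.4 187.9] phi 28.5 zx 0.004 F [ 0.1 -1.1 -1.4] J [-0.17  0.39 -0.01 -0.49 -1.36  0.46] w 0
90.0 20.0 [-12.3 195.2]
105.0 12.0 [ 26.6 192.1]
120.0 5.0 [ 63.3 178.7]
[0,-0.9,0.1,0.3,-0.1,2.1,-0.0],
[0,-0.9,0.1,0.2,-0.1,2.1,-0.0],
[0,-1.0,0.0,0.2,-0.1,2.1,-0.0],
[0,-1.0,0.0,0.2,-0.1,2.1,-0.0],
[0,-0.9,0.0,0.4,-0.0,2.0,0.0],
[0,-0.9,0.0,0.4,0.0,2.0,-0.0],
[0,-0.9,0.0,0.3,-0.0,2.0,0.0],
[0,-1.0,-0.0,0.3,-0.0,2.0,-0.0],
[0,-0.9,-0.0,0.5,0.0,1.8,-0.0],
[0,-0.9,0.0,0.5,0.0,1.8,0.0],
[0,-0.9,-0.0,0.5,0.0,1.8,0.0],
[0,-0.9,-0.0,0.4,0.0,1.8,-0.0],
```

>>> servo_tool --pt "0 -0.9 0.1 0.3 0 2.1 0" --pt "0 -0.9 0.1 0.2 0 2.1 0" --pt "0 -1.0 0 0.2 0 2.1 0" --pt "0 -1.0 0 0.2 0 2.1 0" --pt "0 -0.9 0 0.4 0 2.0 0" --pt "0 -0.9 0 0.4 0 2.0 0" --pt "0 -0.9 0 0.3 0 2.0 0" --pt "0 -1.0 0 0.3 0 2.0 0" --pt "0 -0.9 0 0.5 0 1.8 0" --pt "0 -0.9 0 0.5 0 1.8 0" --pt "0 -0.9 0 0.5 0 1.8 0" --pt "0 -0.9 0 0.4 0 1.8 0"

```text
clock: 6.15
position: [505.5, 16.2, 190.4]
ee_rot: [0.754, -0.656, -0.031, -0.029]
contact_force: [-0.5, -1.1, 0.5]
gripper_width: 0.2
```

```bash
python3 swing.py 135,0,4 150,0,4 163,0,4
python3 - <<'E'
from bench import *
import cv2,numpy as np
a=get_image("side")["image"][:,:,::-1]; b=get_image("scene")["image"][:,:,::-1]
f=lambda i:cv2.resize(i,(400,400),interpolation=cv2.INTER_CUBIC)
cv2.imwrite("pics/p3.png",np.hstack([f(a[90:250,205:365]),f(b[90:250,190:350])]))
E
```

```text
t 6.15 tip [-1.000e-01  6.280e+01  1.794e+02] phi 4.9 zx 0.003 F [-0.5 -1.1  0.5] J [ 0.3   0.23 -0.32 -0.1  -1.01 -0.11] w 0
135.0 0.0 [ 95.1 155.9]
150.0 0.0 [119.6 124.7]
163.0 0.0 [133.8  93.4]
[0,-0.8,0.0,0.7,-0.0,1.2,-0.1],
[0,-0.8,-0.0,0.6,-0.0,1.2,-0.1],
[0,-0.8,-0.0,0.6,-0.0,1.2,-0.1],
[0,-0.8,-0.0,0.6,-0.0,1.2,-0.1],
[0,-0.6,-0.0,0.8,0.0,-0.0,0.0],
[0,-0.6,0.0,0.8,0.0,-0.0,0.0],
[0,-0.6,-0.0,0.8,0.0,-0.0,0.0],
[0,-0.6,-0.0,0.8,0.0,-0.0,0.0],
[0,-0.3,-0.0,0.8,0.0,0.0,0.0],
[0,-0.3,-0.0,0.8,0.0,0.0,0.0],
[0,-0.3,0.0,0.8,0.0,0.0,0.0],
[0,-0.3,-0.0,0.8,0.0,0.0,0.0],
```

View pics/p3.png

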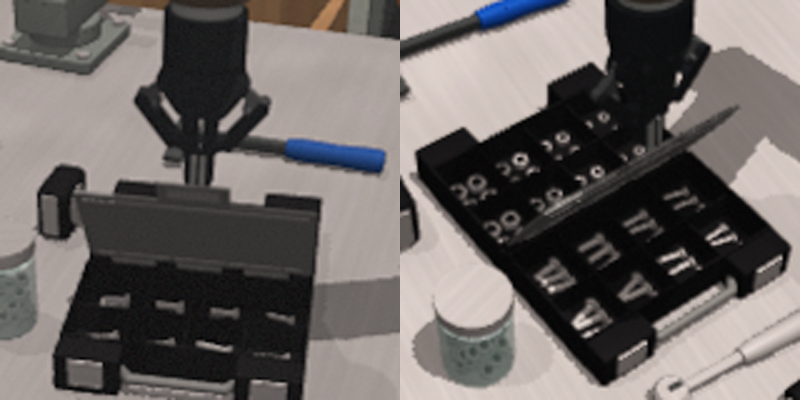

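The leaf is past upright at about 120°, with the fingers behind the tab and the nuts uncovered. Carrying on down.

>>> servo_tool --pt "0 -0.8 0 0.7 0 1.2 -0.1" --pt "0 -0.8 0 0.6 0 1.2 -0.1" --pt "0 -0.8 0 0.6 0 1.2 -0.1" --pt "0 -0.8 0 0.6 0 1.2 -0.1" --pt "0 -0.6 0 0.8 0 0 0" --pt "0 -0.6 0 0.8 0 0 0" --pt "0 -0.6 0 0.8 0 0 0" --pt "0 -0.6 0 0.8 0 0 0" --pt "0 -0.3 0 0.8 0 0 0" --pt "0 -0.3 0 0.8 0 0 0" --pt "0 -0.3 0 0.8 0 0 0" --pt "0 -0.3 0 0.8 0 0 0"

```text
clock: 7.45
position: [496.3, 84.3, 102.5]
ee_rot: [0.757, -0.654, -0.0, -0.002]
contact_force: [-0.5, -0.5, 0.7]
gripper_width: 0.1
```

```bash
python3 swing.py 172,0,4 178,0,4
```

```text
t 7.45 tip [  0.4 130.6  91.5] phi 0.2 zx 0.002 F [-0.5 -0.5  0.7] J [ 0.49  0.33 -0.47 -0.   -0.76 -0.34] w 0
172.0 0.0 [139.2  70.1]
178.0 0.0 [140.8  54.3]
[0,-0.2,0.0,0.5,-0.0,0.0,0.0],
[0,-0.2,0.0,0.5,-0.0,0.0,0.0],
[0,-0.2,0.0,0.5,-0.0,0.0,0.0],
[0,-0.2,0.0,0.5,-0.0,0.0,0.0],
[0,-0.0,-0.0,0.4,-0.0,0.0,0.0],
[0,-0.0,-0.0,0.4,-0.0,0.0,-0.0],
[0,-0.0,-0.0,0.4,-0.0,0.0,-0.0],
[0,-0.0,-0.0,0.4,-0.0,0.0,-0.0],
```

>>> servo_tool --pt "0 -0.2 0 0.5 0 0 0" --pt "0 -0.2 0 0.5 0 0 0" --pt "0 -0.2 0 0.5 0 0 0" --pt "0 -0.2 0 0.5 0 0 0" --pt "0 0 0 0.4 0 0 0" --pt "0 0 0 0.4 0 0 0" --pt "0 0 0 0.4 0 0 0" --pt "0 0 0 0.4 0 0 0" --pt "0 0 0 0.2 0 0 0" --pt "0 0 0 0 0 0 0"

```text
clock: 8.45
position: [495.1, 92.0, 64.8]
ee_rot: [0.757, -0.654, -0.0, -0.001]
contact_force: [0.3, 1.0, -0.9]
gripper_width: 0.0
```

```bash
python3 plan.py
```

```text
t 8.45 tip [  0.2 138.4  53.8] phi 0.1 zx 0.002 F [ 0.3  1.  -0.9] J [ 0.51  0.39 -0.51 -0.   -0.67 -0.36] w 0
```

>>> servo_tool --pt "0 0 0 0.2 0 0 0" --pt "0 0 0 0.2 0 0 0" --pt "0 0 0 0 0 0 0"

```text
clock: 8.75
position: [495.2, 92.1, 60.9]
ee_rot: [0.757, -0.654, -0.0, -0.002]
contact_force: [-0.3, -0.8, -0.0]
gripper_width: -0.2
```

```bash
python3 plan.py
```

```text
t 8.75 tip [  0.4 138.5  49.9] phi 0.2 zx 0.002 F [-0.3 -0.8 -0. ] J [ 0.51  0.4  -0.51 -0.   -0.66 -0.36] w 0
```

>>> servo_tool --pt "0 0 0 0.2 0 0 0" --pt "0 0 0 0 0 0 0"

```text
clock: 8.95
position: [495.4, 92.2, 60.0]
ee_rot: [0.757, -0.654, -0.0, -0.002]
contact_force: [-2.1, 0.9, 7.3]
gripper_width: 0.0
```

```bash
python3 plan.py
```

```text
t 8.95 tip [  0.6 138.5  49. ] phi 0.1 zx 0.003 F [-2.1  0.9  7.3] J [ 0.51  0.4  -0.51 -0.   -0.65 -0.36] w 0
```

The tips reached a firm stop at z = 49 mm with 7 N, which is the height expected for a flat leaf. I'll press 1 mm more, then lift straight off, clear the view and check.

>>> servo_tool --pt "0 0 0 0.1 0 0 0" --pt "0 0 0 0 0 0 0" --pt "0 0 0 -0.5 0 0 0" --pt "0 0 0 -2 0 0 0" --pt "0 0 0 -4 0 0 0" --pt "0 0 0 -4 0 0 0" --pt "0 2 0 -4 0 0 0" --pt "0 4 0 -2 0 0 0" --pt "0 4 0 0 0 0 0" --pt "0 4 0 0 0 0 0" --pt "0 0 0 0 0 0 0"

```text
clock: 10.05
position: [515.2, -50.2, 222.7]
ee_rot: [0.755, -0.656, -0.0, -0.002]
contact_force: [0.7, 0.1, -0.8]
gripper_width: 0.3
```

```bash
python3 plan.py
python3 - <<'E'
from bench import *
import cv2,numpy as np
for n in("side","scene"):
    d=get_image(n); np.savez(n+"9.npz",**d); locals()[n]=d["image"][:,:,::-1]
f=lambda i:cv2.resize(i,(400,400),interpolation=cv2.INTER_CUBIC)
cv2.imwrite("pics/p4.png",np.hstack([f(side[130:270,210:350]),f(scene[110:250,200:340])]))
E
```

```text
t 10.05 tip [ -0.   -5.2 211.7] phi 0.1 zx 0.002 F [ 0.7  0.1 -0.8] J [ 0.22  0.22 -0.28 -0.   -1.07 -0.07] w 0
```

View pics/p4.png

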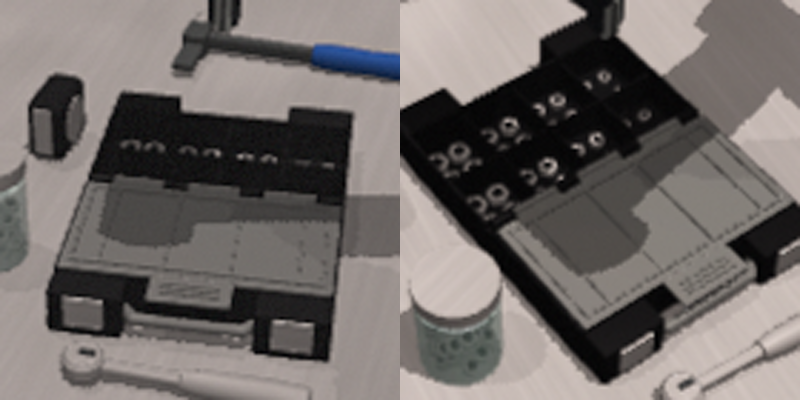

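The leaf lies over the left tray with the tab between the latch blocks (side panel about (147,304) to (230,308)), and the nuts are bare. Now a numeric check of the tab height and the case shift.

Run:
```python
from h import *
import cv2
q=[514.5,-45,.1425]
d=dict(np.load("side9.npz"))
for a in(3.14,3.08,3.0):
    P=c2w(q,[leaf(a,35,168,-2),leaf(a,-35,168,-2),leaf(a,117,137,-2)])
    print(a,((proj(P,d["mtx"],d["extrinsics"])-[210,130])*400/140).round(0).tolist())
for n in("side","scene"):
    A,B=[dict(np.load(n+k+".npz"))["image"] for k in"09"]
    # case shift: outer left-tray latch faces before/after, by phase correlation
    P=proj(c2w(q,[[88,168,22],[-88,168,22]]),*[dict(np.load(n+"9.npz"))[k] for k in("mtx","extrinsics")])
    for u,v in P.round().astype(int):
        g=[cv2.cvtColor(i[v-14:v+14,u-14:u+14],cv2.COLOR_RGB2GRAY).astype(np.float32) for i in(A,B)]
        print(n,cv2.phaseCorrelate(*g,cv2.createHanningWindow((28,28),cv2.CV_32F)))
```

```text
3.14 [[145.0, 300.0], [230.0, 309.0], [57.0, 267.0]]
3.08 [[145.0, 290.0], [231.0, 299.0], [56.0, 259.0]]
3.0 [[146.0, 276.0], [231.0, 286.0], [56.0, 248.0]]
side ((0.10547714694250843, -0.022740115226044466), 0.9928161578708224)
side ((0.07094418091309862, -0.05109124160225598), 0.9668176280127632)
scene ((0.07785101418697238, -0.012744175871445051), 0.9947721093230777)
scene ((0.03697632155646957, -0.07837250751275704), 0.9643276720576817)
```

```bash
python3 -c "
from bench import *
print(job_done())"
```

```text
the job is handed in; nothing more can be done
None
```

The leaf now lies flat on the left-hand tray and the nuts are uncovered. I handed the job in at about 10 s on the robot's clock; it returned no verdict.

I slid the shut fingertips under the tab and pushed the leaf up and over the spine with the tool tilted. I then pressed it down until it met a firm stop at 49 mm with about 7 N, added a further 1 mm of press, and lifted clear. Measured forces during the swing stayed around 2 N or less.

**Leaf:** In the last side picture the tab's outer corners matched the projection for about 3.14 rad and were clearly away from the 3.08 rad one.

**Case:** Comparing the left tray's latch faces before and after in both cameras gave a shift of 0.1 pixel or less, so the case did not move.

**Bystanders:** The hammer, jar, tape and ratchet looked untouched in the last picture, judged by eye only. The screwdriver was outside those crops, and the arm never came near it.

No check failed or disagreed.

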